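# Fit the splined rotor on the microcentrifuge drive and shut the lid

### The job

Get the microcentrifuge ready to spin: take the dark twelve-place rotor by its metal knob, lower it over the drive spindle and, pressing only lightly, rock it to and fro about the spindle until the spline teeth mesh and it slides fully home on its seat. Then let go of it and push the lid fully shut. Leave the other things on the bench where they are.

Things in the scene. Friction and masses are not known exactly. Their poses are not given: they have to be found in the camera images.
- rotor_knob (a point): grip point of the rotor: dark grey, 110 mm across, 76 mm high, about 0.4 kg, upright on the bench, twelve tube holes (two with purple caps), on top a round ribbed bright metal knob, 28 mm in diameter, from 38 to 76 mm above the rotor's underside. This point is on the axis in the knob, 60 mm above the underside, 16 mm below the knob's top. z is the axis, up
- rotor_bore (a point): centre of the rotor's underside, at the mouth of its blind splined bore, 60 mm below rotor_knob; z up the rotor's axis. The bore is 38 mm deep: straight teeth in its first 15 mm, tips on a 24 mm circle, with gaps out to 36 mm, three wide and three narrow in turn; above them a smooth 24 mm guide bore
- drive_seat (a point): centre of the flange on the drive spindle in the chamber, where the rotor's underside rests when fully home, about 70 mm above the bench; moves with the spindle on its mounts but does not turn with it. The rubber motor mounts give about 1 mm per 2.5 N downward and 1 mm per 3.5 N sideways, and spring back; over 30 N harms them
- spindle_nose (a point): tip of the upright steel spindle, 36 mm above drive_seat. From the seat to 13 mm: three wide (7.2 mm) and three narrow (3.6 mm) teeth in turn, out to 34 mm diameter; then a smooth 22.8 mm pilot to 28 mm, then a taper to a 10 mm nose. They mesh every 120 degrees only, with about 4 degrees of play either way; how they stand is not measured. Unmeshed, the rotor stands 12 mm proud of the seat
- centrifuge: white microcentrifuge, 240 mm deep, 210 wide, 150 high to the rim of its round chamber (150 mm in diameter, floor 60 mm above the bench, axis through drive_seat). Origin at the centre of its underside; x from its control panel to its rear, where the lid is hinged; z up. Its spindle turns stiffly (0.07 N m): a rotor pressed with under 6 N turns on it, one pressed harder drags it along
- lid (a joint): hinge angle of the centrifuge's lid: 0 is fully shut, about 1.5 to 1.75 rad is open (standing up). A stiff hinge: it stays where it is left and takes about 2 to 4 N near its front edge to move.
- lid_hinge (a point): middle of the lid's hinge line, level with the lid's underside, about 151 mm above the bench at the rear of the centrifuge; the hinge line runs along the centrifuge's y. The lid is a slab 205 mm long from hinge to front, 200 mm wide and 18 mm thick, grey with a clear window, shut lying towards the centrifuge's -x
- lid_front (a point): middle of the lid's front edge, 205 mm from the hinge, half-way through its thickness (a 10 mm blue finger lip projects beyond it)
- spare_mid (a point): middle of another rotor that does not belong on this spindle: blue plastic, 90 mm across, 46 mm high with a thin blue knob; leave alone
- tube_rack: blue lattice rack with capped blood tubes, 80 by 200 by 102 mm, origin at the centre of its underside; leave alone
- bottle: white reagent bottle with a black cap, 44 mm in diameter, 95 mm tall, origin at the centre of its underside; leave alone
- pipette: grey pipette lying on the bench, about 220 mm long, 24 mm thick, origin under its middle; leave alone

How it is judged:
By the outcome, as a careful person would: the job done as asked, in the order asked, and still so for the second after the job is handed in, with the robot touching nothing.
It also fails if it takes over 72 s, if anything falls off the work surface, if the arm or the gripper's body presses on something with over 40 N, if the wrist force passes 120 N, or if a joint passes its speed limit or range.

### The arm

A 6-joint arm with a two-finger parallel gripper is mounted at the origin on the work surface. World frame = base frame: x ahead of the robot, y to its left, z up, the work surface at z = 0. Lengths are in mm, angles in rad, forces in N, time in s.
With the tool pointing down it reaches from about 350 to 975 mm from the base axis. Payload 7.1 kg.
Tool frame: the origin (TCP) lies at the very end of the fingers, on their centre line; the grasp point (between the pads) lies 19 mm behind it (ctrl.pinch_z is the z of the grasp point in the tool frame, in mm); z points along the fingers, y is the direction in which the jaws open and shut (so a half turn about z gives the same grasp; the last joint's range is limited). The gripper opens to 88 mm and grips with 3 to 60 N. Pads are 20 mm wide; open, the fingers measure 115 mm over their backs; the gripper's body (75 mm by 178 mm) begins 61 mm behind the grasp point.
Start: joints at [-1.289, 0.423, 1.63, -0, 1.089, -0.019], TCP at [185.196, -596.915, 222.675] pointing down, gripper open.
Joint ranges: [-3, 3], [-0.9, 2.11], [0.09, 2.58], [-1.31, 4.45], [0.11, 2.69], [-2.54, 2.54]. Speed limits (rad/s): [2.39, 2.39, 3.01, 3.14, 3.14, 3.14].

### API

Orientations are given as a rotation vector (axis times angle).
In Python, from workcell import get_obs, optics, ctrl gives the robot as it stands.
- The arm moves only by the shell command python3 -m jog 'ROWS'. ROWS is a JSON object of lists of equal length, an entry for each row: "delta_rot": the turn, a rotation vector about the tool's x, y, z in rad, a list of three; "translation": the shift along the tool's x, y, z in mm, a list of three; "hand": the opening, from -1 (shut) to 1 (fully open). In form: {"delta_rot": [[rx, ry, rz], ...], "translation": [[x, y, z], ...], "hand": [hand, ...]}. A call has 1 to 5 rows; each row is the pose to reach, as a shift and turn from the pose commanded when the call began, along the tool's axes at that moment; what a row does not reach only later rows make up. A row lasts 1/10 s, in which the tool goes at most 50 mm and 8.59 degrees, less where a joint would pass 70% of its speed; a pose out of reach is approached as far as the arm can. A call with a gripper value outside its range is refused whole. The fingers move at their own pace and stop on an object; the grip force is fixed at half the most. Time passes only in rows, so rows that repeat a pose let the fingers close. It gives the time, the measured TCP pose, the force and the opening at its end, in the units of the state.
- get_obs(): the state, without advancing time (a new reading comes with each control period).
- optics.get_image(name): name is "scene" or "top" or "wrist"; returns the picture (400x640x3 uint8, red, green, blue); there is no depth.
- optics.calibration(name): a dict with "intrinsics" (3x3 intrinsics, pixels), "cam_to_world" (4x4, takes a point from camera to world coordinates). Camera axes: x right, y up, looking along -z (the intrinsics and any distortion apply to the point x, -y, -z); pixel columns grow to the right and rows downward; lengths in mm; the calibration is good to about 2 mm. A picture is of the moment at which its call begins: read the wrist's pose just before it. calibration takes no time and is no camera call; for the wrist camera it gives the pose at the moment of the call.
- ctrl.close_job(): hands the job in, once; it reports no verdict.
The state is a dict: "t": time; "qpos": joint angles; "qvel": joint speeds; "joint_torque": joint torques, N m; "ee_pos": TCP position; "orientation": TCP orientation; "ft_force": force on the tool from outside, world axes, zero at the start; "moment": the same for the moment, N m; "width": finger opening in mm.
Only numpy, scipy, OpenCV 4.12 (cv2) and the standard library are available. Lean on these libraries where they do the work, as an engineer would, in place of code of your own. Each camera call takes 0.05 s, during which the arm holds its last target. There are 200 camera calls.

## Working session

There is one attempt and no reset: what is moved stays moved. The work goes in short steps, Python scripts to look and compute and a shell command to move; the robot and the scene stay as the last step left them, time stands still between calls to the robot, and variables do not carry over. Pictures are saved under pics/ and viewed, about 8 in all and at most 12, crops included, and the job is handed in when it is done.

```bash
mkdir -p pics; ls
cat > h.py <<'E'
import numpy as np, cv2
from workcell import get_obs, optics, ctrl
from scipy.spatial.transform import Rotation as R
def snap(n,f):
    c=optics.calibration(n); im=optics.get_image(n); cv2.imwrite(f'pics/{f}.png',im[:,:,::-1]); 
    np.savez(f'pics/{f}.npz',K=c['intrinsics'],T=c['cam_to_world']); return im,c
def load(f):
    d=np.load(f'pics/{f}.npz'); return d['K'],d['T']
def ray(f,u,v):
    K,T=load(f); d=np.linalg.inv(K)@[u,v,1]; d=T[:3,:3]@[d[0],-d[1],-d[2]]; return T[:3,3],d/np.linalg.norm(d)
def onz(f,u,v,z):
    o,d=ray(f,u,v); return o+d*(z-o[2])/d[2]
def cross(*obs):
    A=np.zeros((3,3));b=np.zeros(3);P=[]
    for f,u,v in obs:
        o,d=ray(f,u,v);M=np.eye(3)-np.outer(d,d);A+=M;b+=M@o;P.append((o,M))
    x=np.linalg.solve(A,b);return x,[np.linalg.norm(M@(x-o)) for o,M in P]
def proj(f,p):
    K,T=load(f); q=np.linalg.inv(T)@[*p,1]; w=K@[q[0],-q[1],-q[2]]; return w[:2]/w[2]
E
python3 - <<'E'
from h import *
for n in('scene','top'):
    im,c=snap(n,n+'0'); print(n,c)
print(get_obs())
E
```

```text
pics
scene {'intrinsics': array([[446.4193123 ,   0.        , 318.09200972],
       [  0.        , 446.4193123 , 195.79162237],
       [  0.        ,   0.        ,   1.        ]]), 'cam_to_world': array([[ 1.23780635e-01, -8.38672789e-01,  5.30383171e-01,
         1.19225703e+03],
       [ 9.92269023e-01,  1.09445638e-01, -5.85135677e-02,
        -1.26004668e+02],
       [-8.97438748e-03,  5.33525637e-01,  8.45736280e-01,
         1.02945235e+03],
       [ 0.00000000e+00,  0.00000000e+00,  0.00000000e+00,
         1.00000000e+00]])}
top {'intrinsics': array([[467.93987943,   0.        , 322.28777187],
       [  0.        , 467.93987943, 200.48754011],
       [  0.        ,   0.        ,   1.        ]]), 'cam_to_world': array([[-3.27363647e-03,  9.91478603e-01, -1.30228503e-01,
         4.75750134e+02],
       [-9.99886636e-01, -1.33143465e-03,  1.49980714e-02,
        -8.09130694e+01],
       [ 1.46968762e-02,  1.30262838e-01,  9.91370564e-01,
         1.17221184e+03],
       [ 0.00000000e+00,  0.00000000e+00,  0.00000000e+00,
         1.00000000e+00]])}
{'t': 0.1, 'qpos': array([-1.28900111e+00,  4.23712734e-01,  1.63061493e+00, -6.18453494e-06,
        1.08860953e+00, -1.90171842e-02]), 'qvel': array([ 0.00057287, -0.00146855, -0.00203266, -0.00150464,  0.00012982,
       -0.00059891]), 'joint_torque': array([-4.10071925e-04, -5.45613563e+01, -2.74324590e+01,  6.45046681e-02,
        1.88161799e-02, -4.94146991e-05]), 'ee_pos': array([ 185.05717719, -596.44529041,  222.01117408]), 'orientation': array([-3.10480711e+00, -4.70540318e-01,  2.85105326e-04]), 'ft_force': array([ 0.58505722, -0.37050838,  0.02514394]), 'moment': array([-0.00919499, -0.01329496,  0.01772311]), 'width': 87.81328640103283}
```

```bash
python3 -c "
import cv2,numpy as np
cv2.imwrite('pics/both.png',cv2.resize(np.vstack([cv2.imread('pics/scene0.png'),cv2.imread('pics/top0.png')]),(480,600)))"
```

```text
(no output)
```

View pics/scene0.png

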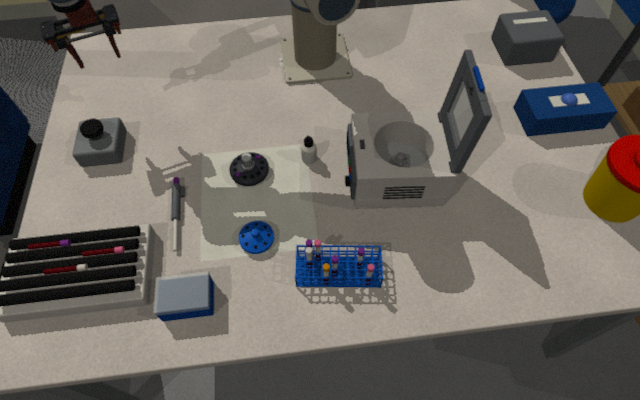

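View pics/top0.png

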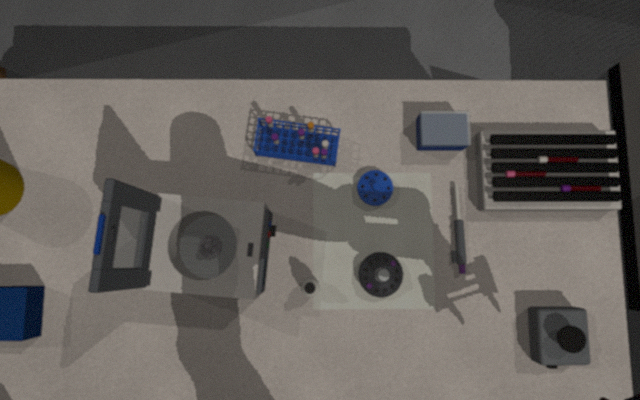

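The scene view shows the rotor knob near (247,160) and the spindle near (400,158), with the lid standing at the right. In the top view the knob is near (383,275) and the spindle near (208,247). I'll enlarge both to get exact pixels.

Run:
```python
import cv2,numpy as np
s=cv2.imread('pics/scene0.png');t=cv2.imread('pics/top0.png')
def c(im,x,y,w,h,k):return cv2.convertScaleAbs(cv2.resize(im[y:y+h,x:x+w],None,fx=k,fy=k,interpolation=cv2.INTER_CUBIC),alpha=1.6)
a=np.hstack([c(s,222,140,60,60,5),c(t,350,245,60,60,5)])   # 600x300
b=np.hstack([c(s,340,110,100,100,3),c(t,160,200,100,100,3)])
cv2.imwrite('pics/crop1.png',np.vstack([a,b]))
from h import *
print('knob',cross(('scene0',247,158),('top0',383,275)))
print('spin',cross(('scene0',401,157),('top0',208,247)))
```

```text
knob (array([ 445.17330189, -236.64104009,   68.61453613]), [np.float64(2.127144110271458), np.float64(2.12714411027143)])
spin (array([510.93146272, 167.93321403,  88.75113347]), [np.float64(2.2688046448287507), np.float64(2.2688046448287373)])
```

View pics/crop1.png

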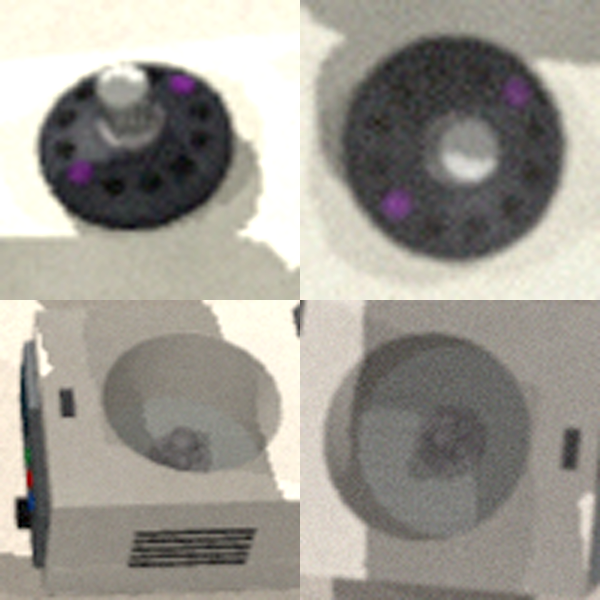

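Crop: knob top at scene (246.4,156.6) and top (383.6,275.2); nose at about scene (401.5,156) and top (209,246). That is enough to go above the rotor.

```bash
cat >> h.py <<'E'
def plan(p=None,az=None,rz=None):
    """delta in tool axes from measured pose to TCP p, tool down with y at azimuth az"""
    o=get_obs();r=R.from_rotvec(o['orientation']);
    if p is not None: print('trans',r.inv().apply(np.array(p)-o['ee_pos']).round(1))
    if az is not None:
        y=np.array([np.cos(az),np.sin(az),0]);z=np.array([0,0,-1.]);t=R.from_matrix(np.c_[np.cross(y,z),y,z])
        print('rot',(r.inv()*t).as_rotvec().round(3))
    print('pos',o['ee_pos'].round(1),'t',o['t'],'F',o['ft_force'].round(1),'w',round(o['width'],1),'q',o['qpos'].round(2))
E
python3 - <<'E'
from h import *
print('knob',cross(('scene0',246.4,156.6),('top0',383.6,275.2)))
print('spin',cross(('scene0',401.5,156),('top0',209,246)))
plan([445,-237,270],0)
E
```

```text
knob (array([ 444.8684887 , -237.28413899,   74.53215965]), [np.float64(2.02474415954038), np.float64(2.0247441595403886)])
spin (array([513.19378493, 165.86152105,  95.96676649]), [np.float64(4.019592982265015), np.float64(4.019592982265007)])
trans [ 354.8 -266.3  -47.6]
rot [-1.00e-03 -1.00e-03 -1.27e+00]
pos [ 185.1 -596.4  222. ] t 0.1 F [ 0.6 -0.4  0. ] w 87.8 q [-1.29  0.42  1.63 -0.    1.09 -0.02]
```

```bash
python3 -m jog '{"delta_rot":[[0,0,-0.15],[0,0,-0.3],[0,0,-0.45],[0,0,-0.6],[0,0,-0.75]],"translation":[[39,-30,-10],[78,-59,-20],[117,-88,-30],[156,-117,-40],[195,-146,-48]],"hand":[1,1,1,1,1]}'; python3 -c "
from h import *
plan([445,-237,270],0)"
```

```text
t: 0.6
ee_pos: [328.9, -398.0, 271.0]
orientation: [-2.713, -1.583, -0.0]
ft_force: [1.5, -0.0, -0.3]
width: 87.9
trans [197.3  21.9   1. ]
rot [ 0.    -0.    -0.514]
pos [ 328.9 -398.   271. ] t 0.6 F [ 1.5 -0.  -0.3] w 87.9 q [-0.9   0.21  1.82  0.    1.12 -0.39]
```

```bash
python3 -m jog '{"delta_rot":[[0,0,-0.12],[0,0,-0.25],[0,0,-0.38],[0,0,-0.514],[0,0,-0.514]],"translation":[[45,5,0],[95,11,0],[145,16,0],[197.3,21.9,1],[197.3,21.9,1]],"hand":[1,1,1,1,1]}'
python3 - <<'E'
from h import *
im,c=snap('wrist','w1'); print(c['cam_to_world'],c['intrinsics'])
plan()
E
```

```text
t: 1.1
ee_pos: [447.4, -235.3, 269.5]
orientation: [-2.218, -2.224, -0.002]
ft_force: [-0.5, -0.3, 0.3]
width: 88.2
[[ 9.99995008e-01 -2.88659094e-03 -1.28523491e-03  4.48221902e+02]
 [ 3.13538281e-03  9.56933213e-01  2.90291224e-01 -1.55383759e+02]
 [ 3.91931950e-04 -2.90293805e-01  9.56937487e-01  4.30022293e+02]
 [ 0.00000000e+00  0.00000000e+00  0.00000000e+00  1.00000000e+00]] [[324.06910273   0.         313.4525304 ]
 [  0.         324.06910273 203.19303029]
 [  0.           0.           1.        ]]
pos [ 446.5 -236.8  269.4] t 1.15 F [-0.5 -0.4 -0.3] w 87.6 q [-0.51  0.19  1.84  0.    1.11 -0.51]
```

View pics/w1.png

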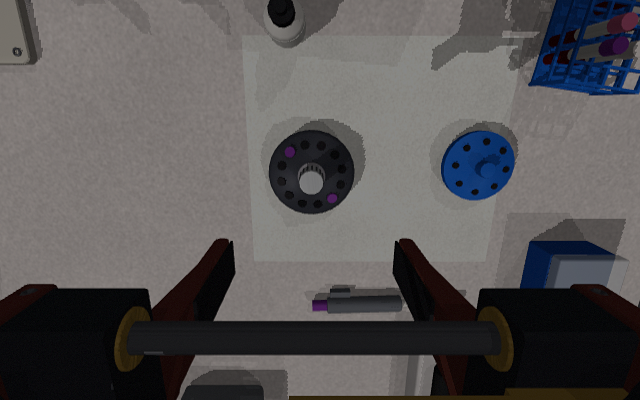

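Wrist view: the knob's top disc is near (311,182), the spare is near (478,165) and the bottle is at (285,20). The camera sits on the tool's +x side.

Run:
```python
from h import *
im=cv2.imread('pics/w1.png');g=im.max(2).astype(int);sat=g-im.min(2)
m=((g>140)&(sat<40)).astype(np.uint8);m[:160]=0;m[205:]=0;m[:,:285]=0;m[:,335:]=0
n,l,s,c=cv2.connectedComponentsWithStats(m);print([(s[i][:5],c[i].round(1)) for i in range(1,n) if s[i][4]>40])
for u,v in((311,182),):
    print(cross(('scene0',246.4,156.6),('top0',383.6,275.2),('w1',u,v)),onz('w1',u,v,76))
# rotor outline: dark blob top face (z~38)
d=((g<75)).astype(np.uint8);d[:110]=0;d[230:]=0;d[:,:255]=0;d[:,370:]=0
d=cv2.morphologyEx(d,cv2.MORPH_CLOSE,np.ones((9,9)))
k=max(cv2.findContours(d,0,2)[0],key=cv2.contourArea);(e,r)=cv2.minEnclosingCircle(k);print(e,r,cv2.fitEllipse(k),onz('w1',*e,36))
s=cv2.imread('pics/scene0.png')[90:220,340:500];t=cv2.imread('pics/top0.png')[160:310,80:280]
cv2.imwrite('pics/lid.png',cv2.convertScaleAbs(np.vstack([cv2.resize(s,(320,260),interpolation=2),cv2.resize(t,(400,300),interpolation=2)[:,:320]]) if 0 else np.hstack([cv2.resize(s,(400,325),interpolation=2),cv2.resize(t,None,fx=2,fy=325/150,interpolation=2)]),alpha=1.5))
```

```text
[]
(array([ 445.43110264, -237.47456672,   75.48184113]), [np.float64(2.3299919454457205), np.float64(1.8074058163413658), np.float64(0.7650960398744014)]) [ 445.87435522 -237.99584363   76.        ]
(311.38818359375, 167.05906677246094) 46.53131103515625 ((311.5030517578125, 169.6099395751953), (83.44166564941406, 88.9280776977539), 11.120213508605957) [ 446.06852832 -228.51302982   36.        ]
```

View pics/lid.png

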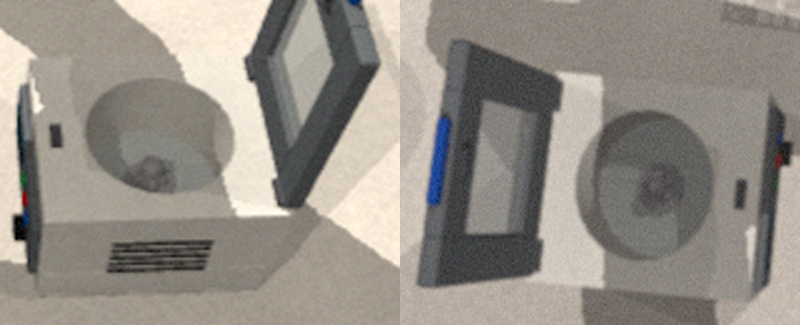

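Crop: the lid's hinge corners are near scene (451,172) and (440,120), and top (160,197) and (150,285). The rim ellipse centre is at scene (404,144) and top (204,245). Measuring the lid clearance next.

Run:
```python
from h import *
p=lambda *a:print(np.round(a[0],1))
a=cross(('scene0',451,172),('top0',160,197));b=cross(('scene0',440,120),('top0',150,285));p(a[0]);print(a[1]);p(b[0]);print(b[1])
p(cross(('scene0',404,144),('top0',204,245.4))[0]);p(onz('scene0',404,144,150));p(onz('top0',204,245.4,150))
# lid front corners seen in top/scene
p(cross(('scene0',492,116),('top0',110,178.5))[0])
# panel-side top corners
p(cross(('scene0',340+42/2.5,90+222/2.5),('top0',80+355/2,160+300/2.167))[0]);
p(onz('scene0',356,180,150));p(onz('top0',80+355/2,160+300/2.167,150));p(onz('top0',80+370/2,160+93/2.167,150))
plan([445.7,-237.7,95],np.pi/2)
```

```text
[617.6 258.2 154.1]
[np.float64(0.15409434845081482), np.float64(0.15409434845070036)]
[427.2 286.9 121.7]
[np.float64(3.8003561068830627), np.float64(3.8003561068831617)]
[512.8 165.3 145.2]
[516.2 167.5 150. ]
[512.2 160.4 150. ]
[624.4 287.  351.1]
[ 373.    90.  -197.5]
[608.3  29.8 150. ]
[398.8  43.  150. ]
[604.8  29.6 150. ]
trans [ -0.9  -0.7 174.4]
rot [ 0.000e+00 -1.000e-03 -1.572e+00]
pos [ 446.5 -236.8  269.4] t 1.15 F [-0.5 -0.4 -0.3] w 87.6 q [-0.51  0.19  1.84  0.    1.11 -0.51]
```

```bash
python3 -m jog '{"delta_rot":[[0,0,-0.14],[0,0,-0.28],[0,0,-0.42],[0,0,-0.56],[0,0,-0.7]],"translation":[[0,0,20],[0,0,40],[0,0,60],[0,0,80],[-0.9,-0.7,100]],"hand":[1,1,1,1,1]}';python3 -m jog '{"delta_rot":[[0,0,-0.14],[0,0,-0.28],[0,0,-0.42],[0,0,-0.57],[0,0,-0.72]],"translation":[[0,0,0],[0,0,0],[0,0,0],[0,0,0],[0,0,0]],"hand":[1,1,1,1,1]}';python3 -m jog '{"delta_rot":[[0,0,-0.15],[0,0,-0.15]],"translation":[[0,0,0],[0,0,0]],"hand":[1,1]}'
python3 - <<'E'
from h import *
snap('wrist','w2')
plan([445.7,-237.7,95],np.pi/2)
print(proj('w2',[445.7,-237.7,76]))
E
```

```text
t: 1.65
ee_pos: [443.6, -241.4, 168.8]
orientation: [-1.329, -2.846, 0.0]
ft_force: [-0.7, 0.0, 1.4]
width: 87.5
t: 2.15
ee_pos: [443.5, -241.5, 169.4]
orientation: [-0.241, -3.132, 0.0]
ft_force: [-0.3, -0.4, -0.1]
width: 87.9
t: 2.35
ee_pos: [443.7, -241.4, 169.5]
orientation: [-0.013, -3.141, 0.0]
ft_force: [0.7, 0.5, 0.5]
width: 87.5
trans [-1.9  3.5 74.5]
rot [ 0.    -0.    -0.012]
pos [ 443.8 -241.2  169.5] t 2.4 F [-0.  -0.5 -1.1] w 87.6 q [-0.52  0.32  1.93 -0.    0.89 -2.08]
[318.05873334 207.67298938]
```

View pics/w2.png

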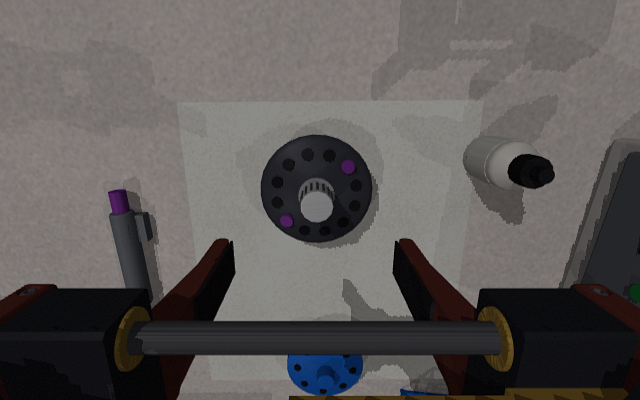

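Knob disc at (317,206) against a predicted (318,208), so they agree within 1.5 mm. Descending and gripping.

```bash
python3 -m jog '{"delta_rot":[[0,0,-0.012],[0,0,-0.012],[0,0,-0.012],[0,0,-0.012],[0,0,-0.012]],"translation":[[-2,3.5,30],[-2,3.5,70],[-2,3.5,100],[-2,3.5,118],[-2,3.5,126.5]],"hand":[1,1,1,1,1]}';python3 -m jog '{"delta_rot":[[0,0,0],[0,0,0],[0,0,0],[0,0,0],[0,0,0]],"translation":[[0,0,0],[0,0,0],[0,0,0],[0,0,0],[0,0,0]],"hand":[1,1,-1,-1,-1]}';python3 -m jog '{"delta_rot":[[0,0,0],[0,0,0],[0,0,0],[0,0,0],[0,0,0]],"translation":[[0,0,0],[0,0,0],[0,0,0],[0,0,0],[0,0,0]],"hand":[-1,-1,-1,-1,-1]}'
```

```text
t: 2.9
ee_pos: [445.2, -236.7, 41.4]
orientation: [0.001, -3.139, -0.002]
ft_force: [0.2, 0.1, -0.6]
width: 88.2
t: 3.4
ee_pos: [447.0, -237.0, 43.9]
orientation: [-0.008, 3.14, -0.001]
ft_force: [0.4, 0.6, 0.3]
width: 67.4
t: 3.9
ee_pos: [446.7, -237.0, 43.2]
orientation: [-0.008, 3.141, -0.001]
ft_force: [0.9, 1.4, -2.6]
width: 27.4
```

```bash
python3 -m jog '{"delta_rot":[[0,0,0],[0,0,0],[0,0,0],[0,0,0],[0,0,0]],"translation":[[0,0,-10],[0,0,-50],[0,0,-100],[0,0,-150],[0,0,-200]],"hand":[-1,-1,-1,-1,-1]}';python3 -m jog '{"delta_rot":[[0,0,0],[0,0,0],[0,0,0],[0,0,0],[0,0,0]],"translation":[[-10,30,-30],[-28,70,-37],[-46,110,-37],[-64,150,-37],[-82,190,-37]],"hand":[-1,-1,-1,-1,-1]}';python3 -m jog '{"delta_rot":[[0,0,0],[0,0,0],[0,0,0],[0,0,0],[0,0,0]],"translation":[[-10,35,0],[-25,70,0],[-41,107,0],[-41,107,0],[-41,107,0]],"hand":[-1,-1,-1,-1,-1]}'
python3 - <<'E'
from h import *
snap('wrist','w3');plan([600,150,280],np.pi/2)
E
```

```text
t: 4.4
ee_pos: [445.7, -236.2, 245.3]
orientation: [0.008, -3.141, -0.001]
ft_force: [0.7, -0.6, -3.5]
width: 27.6
t: 4.9
ee_pos: [527.3, -44.6, 280.7]
orientation: [0.008, -3.141, -0.0]
ft_force: [-0.4, -0.4, -2.6]
width: 28.0
t: 5.4
ee_pos: [567.3, 61.5, 279.9]
orientation: [0.011, -3.14, 0.001]
ft_force: [-0.2, -0.5, -3.1]
width: 27.7
trans [-33.4  89.1  -0.2]
rot [-0.    -0.001  0.006]
pos [567.1  60.7 279.9] t 5.45 F [-0.5 -0.4 -3. ] w 27.8 q [ 0.09  0.28  1.7  -0.    1.16 -1.49]
```

```bash
python3 -m jog '{"delta_rot":[[0,0,0],[0,0,0],[0,0,0],[0,0,0],[0,0,0]],"translation":[[-12,35,0],[-25,70,0],[-33,89,0],[-33,89,0],[-33,89,0]],"hand":[-1,-1,-1,-1,-1]}'
python3 - <<'E'
from h import *
a,_=snap('wrist','w4');plan();b=cv2.imread('pics/w3.png')[:,:,::-1]
pa=proj('w4',[514,165,106]);pb=proj('w3',[514,165,106]);print(pa,pb)
cv2.imwrite('pics/c34.png',cv2.convertScaleAbs(np.hstack([cv2.resize(b,(400,250)),cv2.resize(a,(400,250))]),alpha=1.3)[:,:,::-1])
def c(im,p):x,y=(p-50).astype(int);x=min(max(x,0),540);y=min(max(y,0),300);print(x,y);return cv2.resize(im[y:y+100,x:x+100],(400,400),interpolation=2)
o=np.vstack([cv2.imread('pics/c34.png')[:,:,::-1][:190],cv2.convertScaleAbs(np.hstack([c(b,pb),c(a,pa)]),alpha=1.8)])
cv2.imwrite('pics/c34.png',o[:,:,::-1])
E
```

```text
t: 5.95
ee_pos: [600.0, 149.0, 279.9]
orientation: [0.008, -3.14, 0.001]
ft_force: [-0.2, -0.4, -3.0]
width: 28.0
pos [599.9 148.7 279.9] t 6.0 F [-0.6 -0.3 -3.7] w 27.2 q [ 0.22  0.36  1.59 -0.    1.19 -1.35]
[330.49723168  97.48107156] [416.25352975 132.24622216]
366 82
280 47
```

View pics/c34.png

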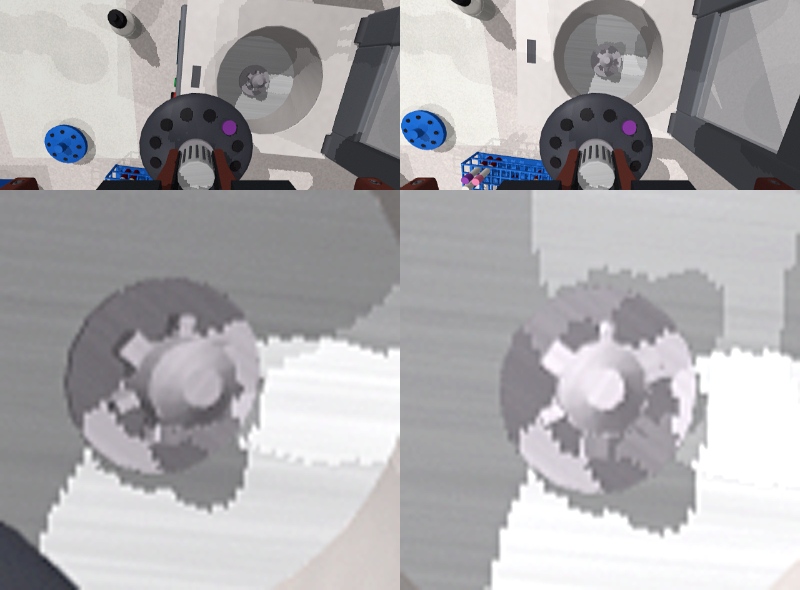

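View: nose at w3 (416.5,130.3) and w4 (332.3,96.5); flange centre at w3 (406.2,128.2) and w4 (329.3,96.9). The rotor hangs straight.

Run:
```python
from h import *
n=cross(('w3',416.5,130.3),('w4',332.3,96.5));f=cross(('w3',406.2,128.2),('w4',329.3,96.9));print(n,f)
print(onz('w4',332.3,96.5,106),onz('w3',416.5,130.3,106),onz('w4',329.3,96.9,70),onz('w3',406.2,128.2,70))
plan([n[0][0],n[0][1],230],np.pi/2)
```

```text
(array([512.74654606, 167.19977339,  98.93187143]), [np.float64(0.17805149063013093), np.float64(0.17805149063014136)]) (array([512.65048042, 165.63985574,  66.23855223]), [np.float64(0.05196592027671413), np.float64(0.051965920276577045)])
[513.07533876 166.74821039 106.        ] [512.07321301 165.05615662 106.        ] [512.68343805 165.48369592  70.        ] [512.45162666 164.56562086  70.        ]
trans [87. 19. 50.]
rot [-0.001 -0.001  0.005]
pos [599.9 148.7 279.9] t 6.0 F [-0.6 -0.3 -3.7] w 27.2 q [ 0.22  0.36  1.59 -0.    1.19 -1.35]
```

```bash
python3 -m jog '{"delta_rot":[[0,0,0],[0,0,0],[0,0,0],[0,0,0],[0,0,0]],"translation":[[30,6,0],[60,12,0],[87,17.3,0],[87,17.3,0],[87,17.3,0]],"hand":[-1,-1,-1,-1,-1]}';python3 -m jog '{"delta_rot":[[0,0,0],[0,0,0],[0,0,0],[0,0,0],[0,0,0]],"translation":[[0,0,30],[0,0,65],[0,0,95],[0,0,115],[0,0,115]],"hand":[-1,-1,-1,-1,-1]}'
python3 - <<'E'
from h import *
plan([512.7,166,165],np.pi/2)
a,_=snap('scene','s2');cv2.imwrite('pics/s2c.png',cv2.resize(a[60:220,330:530,::-1],(800,640))[:600])
E
```

```text
t: 6.5
ee_pos: [513.4, 165.9, 280.7]
orientation: [-0.007, 3.14, -0.0]
ft_force: [0.3, 0.3, -3.2]
width: 27.6
t: 7.0
ee_pos: [512.5, 165.5, 162.5]
orientation: [0.006, -3.137, 0.003]
ft_force: [-0.8, 0.1, -3.6]
width: 27.5
trans [-0.1  0.5 -2.5]
rot [-0.002 -0.005  0.004]
pos [512.5 165.5 162.5] t 7.0 F [-0.8  0.1 -3.6] w 27.5 q [ 0.29  0.38  1.86 -0.    0.9  -1.28]
```

View pics/s2c.png

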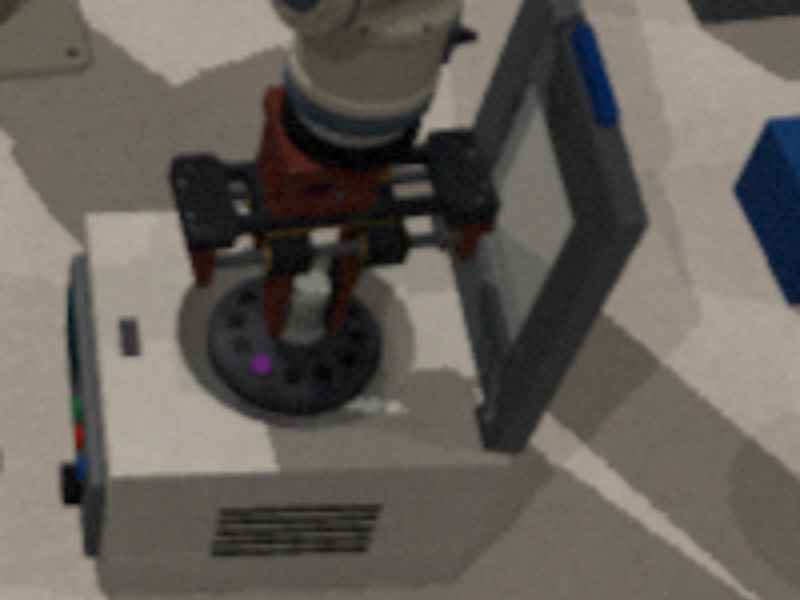

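The rotor is centred over the chamber (crop 295,345) and the gripper clears the lid. Descending gently onto the pilot.

```bash
python3 -m jog '{"delta_rot":[[0,0,0],[0,0,0],[0,0,0],[0,0,0],[0,0,0]],"translation":[[0,0.5,6],[0,0.5,12],[0,0.5,17],[0,0.5,21],[0,0.5,21]],"hand":[-1,-1,-1,-1,-1]}';python3 -m jog '{"delta_rot":[[0,0,0],[0,0,0],[0,0,0],[0,0,0],[0,0,0]],"translation":[[0,0,3],[0,0,6],[0,0,9],[0,0,11],[0,0,11]],"hand":[-1,-1,-1,-1,-1]}'
```

```text
t: 7.55
ee_pos: [513.1, 167.3, 143.8]
orientation: [0.008, -3.141, 0.0]
ft_force: [0.8, 0.5, -3.6]
width: 27.3
t: 8.05
ee_pos: [513.2, 167.0, 132.6]
orientation: [0.008, -3.141, 0.001]
ft_force: [0.9, -2.9, -4.8]
width: 27.8
```

```bash
python3 -m jog '{"delta_rot":[[0,0,0],[0,0,0],[0,0,0],[0,0,0],[0,0,0]],"translation":[[0,-1.3,0],[0,-1.3,2],[0,-1.3,4],[0,-1.3,5.5],[0,-1.3,5.5]],"hand":[-1,-1,-1,-1,-1]}';python3 -m jog '{"delta_rot":[[0,0,0],[0,0,0],[0,0,0]],"translation":[[0,0,1],[0,0,2],[0,0,2]],"hand":[-1,-1,-1]}'
```

```text
t: 8.55
ee_pos: [513.3, 166.2, 127.4]
orientation: [0.008, -3.141, -0.0]
ft_force: [0.0, -0.7, -3.3]
width: 27.5
t: 8.85
ee_pos: [513.4, 166.1, 125.6]
orientation: [0.008, -3.141, 0.0]
ft_force: [0.5, 0.1, -3.8]
width: 27.3
```

```bash
python3 -m jog '{"delta_rot":[[0,0,0],[0,0,0],[0,0,0]],"translation":[[0,0,1],[0,0,1],[0,0,1]],"hand":[-1,-1,-1]}';python3 -m jog '{"delta_rot":[[0,0,0],[0,0,0],[0,0,0]],"translation":[[0,0,1],[0,0,1],[0,0,1]],"hand":[-1,-1,-1]}'
```

```text
t: 9.15
ee_pos: [513.6, 166.1, 124.8]
orientation: [-0.008, 3.141, 0.0]
ft_force: [-0.3, -0.5, -1.5]
width: 27.6
t: 9.45
ee_pos: [513.6, 166.1, 123.9]
orientation: [-0.008, 3.141, 0.0]
ft_force: [-0.1, 0.3, 0.6]
width: 27.7
```

Contact at TCP z≈125.3, as expected for an unmeshed rotor, and the press is about 4 N. Rocking now.

```bash
python3 -m jog '{"delta_rot":[[0,0,0.08],[0,0,0.16],[0,0,0.24],[0,0,0.32],[0,0,0.4]],"translation":[[0,0,0],[0,0,0],[0,0,0],[0,0,0],[0,0,0]],"hand":[-1,-1,-1,-1,-1]}'; python3 -c "
from h import *
o=get_obs();print(o['moment'])"
```

```text
t: 9.95
ee_pos: [513.2, 165.7, 123.4]
orientation: [-0.621, -3.079, 0.001]
ft_force: [0.2, -1.8, -2.6]
width: 27.6
[-0.39719543 -0.09083101  0.09214588]
```

Fz fell back toward the hanging weight and Mz is about 0.09 N·m (spindle drag), so it may have meshed. I'll back off slightly and lower a little.

```bash
python3 -m jog '{"delta_rot":[[0,0,-0.03],[0,0,-0.03],[0,0,-0.03],[0,0,-0.03]],"translation":[[0,0,0.5],[0,0,1],[0,0,1.5],[0,0,1.5]],"hand":[-1,-1,-1,-1]}'; python3 -c "
from h import *
o=get_obs();print(o['moment'])"
```

```text
t: 10.35
ee_pos: [513.3, 165.9, 122.0]
orientation: [-0.57, -3.089, 0.001]
ft_force: [-0.7, -2.6, -2.3]
width: 27.7
[-0.35471235 -0.09551067 -0.03671073]
```

```bash
python3 -m jog '{"delta_rot":[[0,0,-0.02],[0,0,0],[0,0,-0.02],[0,0,-0.03],[0,0,-0.03]],"translation":[[-0.2,-0.5,1],[-0.2,-0.5,2],[-0.2,-0.5,3],[-0.2,-0.5,4],[-0.2,-0.5,4]],"hand":[-1,-1,-1,-1,-1]}'; python3 -c "
from h import *
o=get_obs();print(o['moment'])"
```

```text
t: 10.85
ee_pos: [513.4, 165.6, 118.0]
orientation: [-0.523, -3.098, -0.0]
ft_force: [0.3, -1.8, -2.8]
width: 27.3
[-0.05019269 -0.14693284  0.0337687 ]
```

Sliding in freely. Continuing toward the seat, expected at TCP z≈113.3.

```bash
python3 -m jog '{"delta_rot":[[0,0,0],[0,0,0],[0,0,0],[0,0,0],[0,0,0]],"translation":[[-0.1,-0.3,1],[-0.1,-0.3,2],[-0.1,-0.3,3],[-0.1,-0.3,4],[-0.1,-0.3,4]],"hand":[-1,-1,-1,-1,-1]}';python3 -m jog '{"delta_rot":[[0,0,0],[0,0,0],[0,0,0],[0,0,0]],"translation":[[0,0,1],[0,0,2],[0,0,2],[0,0,2]],"hand":[-1,-1,-1,-1]}'; python3 -c "
from h import *
o=get_obs();print(o['moment'])"
```

```text
t: 11.35
ee_pos: [513.4, 165.2, 114.0]
orientation: [-0.523, -3.097, 0.0]
ft_force: [-0.3, -0.1, -3.6]
width: 27.3
t: 11.75
ee_pos: [513.6, 165.3, 112.4]
orientation: [0.524, 3.097, 0.0]
ft_force: [-0.2, -0.2, 0.0]
width: 27.3
[ 0.0247274  -0.03127915 -0.04065449]
```

It is fully home: the seat contact is at ≈113.7 TCP, 12 mm below the unmeshed stand. Releasing and rising.

```bash
python3 -m jog '{"delta_rot":[[0,0,0],[0,0,0],[0,0,0],[0,0,0],[0,0,0]],"translation":[[0,0,-1],[0,0,-1],[0,0,-1],[0,0,-1],[0,0,-1]],"hand":[-1,0.4,0.4,0.4,0.4]}';python3 -m jog '{"delta_rot":[[0,0,0],[0,0,0],[0,0,0],[0,0,0],[0,0,0]],"translation":[[0,0,0],[0,0,-10],[0,0,-25],[0,0,-50],[0,0,-90]],"hand":[0.4,0.4,0.4,0.4,0.4]}';python3 -m jog '{"delta_rot":[[0,0,0],[0,0,0],[0,0,0],[0,0,0],[0,0,0]],"translation":[[0,0,-40],[0,0,-80],[0,0,-120],[0,0,-150],[0,0,-150]],"hand":[-1,-1,-1,-1,-1]}'
python3 - <<'E'
from h import *
snap('wrist','w5');plan([513,165,353],np.pi/2)
print(proj('w5',[513,165,146]),proj('w5',[513,165,108]))
E
```

```text
t: 12.25
ee_pos: [513.5, 165.3, 113.2]
orientation: [0.523, 3.098, 0.0]
ft_force: [-0.1, -0.1, -0.4]
width: 55.8
t: 12.75
ee_pos: [512.0, 164.8, 203.0]
orientation: [-0.523, -3.094, 0.003]
ft_force: [0.5, -0.5, -0.3]
width: 61.3
t: 13.25
ee_pos: [515.4, 165.8, 358.8]
orientation: [0.522, 3.09, 0.006]
ft_force: [-0.0, 0.7, 1.2]
width: 25.0
trans [ 1.1 -0.9  3. ]
rot [ 0.002  0.005 -0.335]
pos [514.3 165.5 356. ] t 13.3 F [-0.3  0.1 -0.2] w 21.0 q [ 0.29  0.16  1.67  0.    1.3  -0.95]
[310.83490512 171.96953153] [310.87644079 165.82511161]
```

View pics/w5.png

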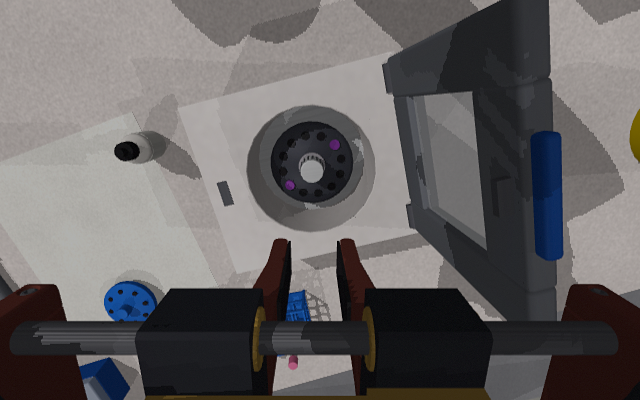

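The rotor sits seated and centred: knob at (312,172) against a predicted (311,172). The lid stands at the right, with its lip at (547,195) and its hinge-side corners near (412,228) and (387,65).

Run:
```python
from h import *
for f,u,v in(('w5',412,228),('w5',387,65),('top0',160,197),('top0',150,285),('scene0',451,172)):print(f,onz(f,u,v,151).round(0))
# lip: centre in w5, top0, scene0
print(cross(('w5',547,195),('top0',100,234),('scene0',478,79)))
H=np.array([521,270,151.]);u=np.array([.08,.997,0])
print('path for r=170, +13.5 half finger')
for t in(1.7,1.5,1.3,1.1,.9,.7,.5,.35,.2,.1,0):
    d=-u*np.cos(t)+[0,0,np.sin(t)];n=u*np.sin(t)+[0,0,np.cos(t)]
    print(t,(H+170*d+18*n+13.5*u*(np.sin(t))).round(0))
plan([525,350,430],np.radians(85.5))
```

```text
w5 [618. 259. 151.]
w5 [430. 279. 151.]
top0 [618. 259. 151.]
top0 [428. 273. 151.]
scene0 [616. 259. 151.]
(array([524.12192434, 292.43329543, 356.78817437]), [np.float64(0.7476835386594158), np.float64(1.2648076458294586), np.float64(1.0708093835502033)])
path for r=170, +13.5 half finger
1.7 [525. 323. 317.]
1.5 [523. 289. 322.]
1.3 [520. 255. 320.]
1.1 [517. 221. 311.]
0.9 [515. 189. 295.]
0.7 [512. 161. 274.]
0.5 [510. 136. 248.]
0.35 [509. 122. 226.]
0.2 [508. 110. 202.]
0.1 [508. 104. 186.]
0 [507. 101. 169.]
trans [ 50.2 178.  -73.7]
rot [ 0.002  0.005 -0.256]
pos [514.3 165.5 356. ] t 13.3 F [-0.3  0.1 -0.2] w 21.0 q [ 0.29  0.16  1.67  0.    1.3  -0.95]
```

```bash
python3 -m jog '{"delta_rot":[[0,0,0],[0,0,-0.08],[0,0,-0.16],[0,0,-0.256],[0,0,-0.256]],"translation":[[0,0,-38],[0,0,-76],[10,35,-76],[20,70,-76],[30,106,-76]],"hand":[-1,-1,-1,-1,-1]}';python3 -m jog '{"delta_rot":[[0,0,0],[0,0,0],[0,0,0],[0,0,0],[0,0,0]],"translation":[[0,40,0],[0,74,0],[0,74,0],[0,74,0],[0,74,0]],"hand":[-1,-1,-1,-1,-1]}'; python3 -c "
from h import *
plan([525,350,322],np.radians(85.5))"
```

```text
t: 13.8
ee_pos: [519.4, 275.9, 428.1]
orientation: [-0.121, -3.138, 0.002]
ft_force: [-0.3, -0.5, 0.8]
width: 0.6
t: 14.3
ee_pos: [525.5, 347.9, 428.3]
orientation: [-0.125, -3.138, 0.002]
ft_force: [0.2, -0.7, 0.2]
width: 0.3
trans [  0.5   2.2 106.3]
rot [-0.001 -0.001 -0.001]
pos [525.5 347.9 428.3] t 14.3 F [ 0.2 -0.7  0.2] w 0.3 q [ 0.57  0.28  1.37 -0.    1.49 -0.93]
```

```bash
python3 -m jog '{"delta_rot":[[0,0,0],[0,0,0],[0,0,0],[0,0,0],[0,0,0]],"translation":[[0,0,40],[0,0,80],[0,0,106],[0,-8,106],[0,-18,106]],"hand":[-1,-1,-1,-1,-1]}';python3 -m jog '{"delta_rot":[[0,0,0],[0,0,0],[0,0,0],[0,0,0],[0,0,0]],"translation":[[0,-8,0],[0,-16,0],[0,-24,0],[0,-32,0],[0,-40,0]],"hand":[-1,-1,-1,-1,-1]}'
```

```text
t: 14.8
ee_pos: [524.6, 329.7, 323.8]
orientation: [0.125, 3.139, -0.0]
ft_force: [0.6, 0.0, -0.3]
width: 0.1
t: 15.3
ee_pos: [521.5, 290.9, 324.0]
orientation: [0.124, 3.138, 0.002]
ft_force: [0.3, 2.4, 1.1]
width: 0.6
```

The lid is moving at about 2.4 N. Following the arc.

```bash
python3 -m jog '{"delta_rot":[[0,0,0],[0,0,0],[0,0,0],[0,0,0],[0,0,0]],"translation":[[0,-12,1],[0,-24,2],[0,-36,4],[0,-48,7],[0,-60,10]],"hand":[-1,-1,-1,-1,-1]}';python3 -m jog '{"delta_rot":[[0,0,0],[0,0,0],[0,0,0],[0,0,0],[0,0,0]],"translation":[[0,-11,4],[0,-22,9],[0,-33,15],[0,-42,20],[0,-52,27]],"hand":[-1,-1,-1,-1,-1]}'
```

```text
t: 15.8
ee_pos: [516.2, 230.1, 312.8]
orientation: [-0.124, -3.139, 0.001]
ft_force: [0.3, 2.0, 0.5]
width: 0.3
t: 16.3
ee_pos: [512.2, 178.7, 285.7]
orientation: [-0.124, -3.139, 0.0]
ft_force: [-0.2, 0.4, 1.0]
width: 0.4
```

```bash
python3 -m jog '{"delta_rot":[[0,0,0],[0,0,0],[0,0,0],[0,0,0],[0,0,0]],"translation":[[0,-10,7],[0,-20,15],[0,-30,25],[0,-42,38],[0,-52,52]],"hand":[-1,-1,-1,-1,-1]}';python3 -m jog '{"delta_rot":[[0,0,0],[0,0,0],[0,0,0],[0,0,0],[0,0,0]],"translation":[[0,-6,11],[0,-11,22],[0,-15,32],[0,-19,42],[0,-19,47]],"hand":[-1,-1,-1,-1,-1]}'
```

```text
t: 16.8
ee_pos: [508.2, 126.7, 233.3]
orientation: [0.124, 3.139, -0.0]
ft_force: [0.4, 0.5, 0.9]
width: 0.4
t: 17.3
ee_pos: [506.5, 108.2, 186.1]
orientation: [-0.124, -3.138, 0.001]
ft_force: [-0.6, -1.3, 1.6]
width: 0.6
```

```bash
python3 -m jog '{"delta_rot":[[0,0,0],[0,0,0],[0,0,0],[0,0,0],[0,0,0]],"translation":[[0,-4,5],[0,-6,9],[0,-6,13],[0,-6,16],[0,-6,18]],"hand":[-1,-1,-1,-1,-1]}';python3 -m jog '{"delta_rot":[[0,0,0],[0,0,0],[0,0,0]],"translation":[[0,0,1],[0,0,1],[0,0,1]],"hand":[-1,-1,-1]}'
```

```text
t: 17.8
ee_pos: [506.4, 102.7, 169.1]
orientation: [0.124, 3.139, -0.0]
ft_force: [-2.5, -1.5, 17.7]
width: 0.5
t: 18.1
ee_pos: [506.4, 102.7, 169.2]
orientation: [0.123, 3.139, -0.0]
ft_force: [-3.7, -0.7, 10.9]
width: 0.6
```

Hard stop at z≈169, as expected for a shut lid (151+18). Retreating and looking.

```bash
python3 -m jog '{"delta_rot":[[0,0,0],[0,0,0]],"translation":[[0,0,1.5],[0,0,1.5]],"hand":[-1,-1]}';python3 -m jog '{"delta_rot":[[0,0,0],[0,0,0],[0,0,0],[0,0,0],[0,0,0]],"translation":[[0,0,-20],[0,0,-60],[0,-40,-100],[0,-80,-140],[0,-125,-160]],"hand":[-1,-1,-1,-1,-1]}';python3 -m jog '{"delta_rot":[[0,0,0],[0,0,0],[0,0,0]],"translation":[[0,-45,0],[0,-90,0],[0,-90,0]],"hand":[-1,-1,-1]}'
python3 - <<'E'
from h import *
a,_=snap('scene','s3');b,_=snap('top','t3')
o=np.hstack([cv2.resize(a[80:280,150:500],(400,229)),cv2.resize(b[100:300,80:430],(400,229))])
c=np.hstack([cv2.resize(a[100:210,340:480],(400,314),interpolation=2),cv2.resize(b[190:300,130:270],(400,314),interpolation=2)])
cv2.imwrite('pics/fin.png',cv2.convertScaleAbs(np.vstack([o,c]),alpha=1.5)[:,:,::-1]);plan()
E
```

```text
t: 18.3
ee_pos: [506.5, 102.7, 169.0]
orientation: [0.123, 3.139, -0.0]
ft_force: [-7.7, -2.5, 24.7]
width: 0.7
t: 18.8
ee_pos: [497.9, -12.0, 323.8]
orientation: [0.12, 3.136, 0.0]
ft_force: [0.0, 0.3, 0.3]
width: 0.4
t: 19.1
ee_pos: [489.8, -105.4, 321.5]
orientation: [0.131, 3.138, -0.002]
ft_force: [-0.0, 0.9, 0.1]
width: 0.5
pos [ 490.  -102.   321.1] t 19.2 F [ 0.6  0.1 -0.2] w 0.1 q [-0.23  0.13  1.79  0.    1.22 -1.72]
```

View pics/fin.png

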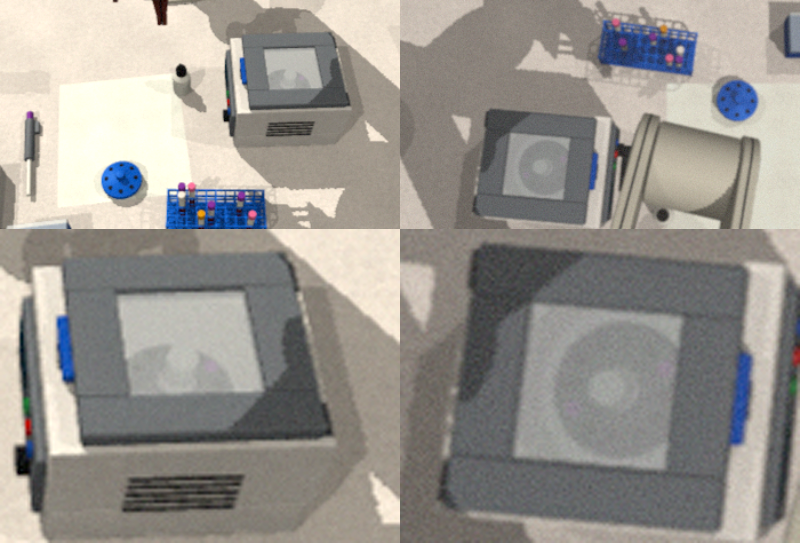

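The lid lies flat and shut, the rotor shows through the window, and the other objects are where they were. The arm is clear and still, so I'm handing in.

```bash
python3 -c "
from h import *
print(ctrl.close_job())"
```

```text
the job is handed in; nothing more can be done
None
```

The rotor is fully home on the spindle, released, and the lid is shut. I handed the job in at about 19 s of the 72 s allowed.

- **Seating:** I gripped the rotor by its knob and lowered it until it stood unmeshed on the teeth (TCP z about 125.3 mm). A turn of about 23° under roughly 4 N meshed it, so no repeated rocking was needed. It then slid down and met the seat at about 113.7 mm, close to the expected 12 mm lower. A wrist picture after release showed the knob within about 1 pixel of its predicted place.
- **Lid:** I pushed it round from behind with closed fingers at about 2.5 N or less. It came to a hard stop at z about 169 mm, which is where a shut lid's top should be. The last press there reached about 25 N.
- **Last pictures:** They show the lid flat with the rotor under the window. The spare rotor, rack, bottle and pipette look unmoved by eye; I did not measure them again. The arm was clear and unloaded.

No check failed. The only disagreements were small: the scene and top cameras differed by 2–4 mm on the first knob and spindle estimates, and later wrist views settled it. A sideways load of about 3 N during lowering was cleared by shifting about 2 mm.

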